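# Fit the lid set on the rivet tin, then take off the outer lid

### The job

Swing the clamp lever on the green parking block wide open, pick up the two nested lids together by the inner lid's red knob, and lower them onto the open rivet tin, keeping hold of the knob until the inner lid sits fully home in the mouth. Then let go of the knob, take the blue outer lid alone by its yellow collar and raise it level until it is well clear above the red knob, while the inner lid stays seated and undisturbed. Finish while still holding the outer lid up there, do not put it down, and leave the tin, the opened lever and everything else on the bench where they are.

Things in the scene. Friction and masses are not known exactly. Their poses are not given: they have to be found in the camera images.
- clamp_lever (a joint): Clamp lever, a dark steel bar swinging level on an upright pivot. 0 = shut: its nose lies 3 mm over the outer lid's shoulder and blocks lifting; grows as it turns anticlockwise seen from above, to 1.7 at the stop. Nose clear of the lids from about 0.95; wide open means above 1.1. Friction about 1.5 N at the grip; stays where left. Starts at 0 to 0.25.
- lever_grip (a point): Middle of the orange upright grip pin on the lever's tail, 50 mm from the pivot axis on the side away from the lids: a round pin 14 mm across and 36 mm high (18 mm above and below this point), standing on the 8 mm thick bar. Height about 79 mm above the bench.
- lever_pivot (a point): Point on the lever's upright pivot axis, at the underside of the bar, 53 mm above the bench; 75 mm from the middle of the parked lids.
- inner_knob (a point): Middle of the exposed red knob of the white inner lid, z up its axis. Round, 18 mm across, sticks 26 mm out of the yellow collar (13 mm each way from here). Flange 87 mm across, 4 mm thick, underside 45 mm below here; plug 73 mm across reaches 10 mm lower. 90 g. The outer lid rests on the flange, so the knob lifts both. Home on the tin, this point is 45 mm above tin_mouth.
- outer_collar (a point): Middle of the yellow collar of the blue outer lid, z up its axis: tube 34 mm across outside, 26 inside, 24 mm high (12 mm each way), round the knob, on the lid's flat shoulder; nested, 25 mm below inner_knob. Lid 97 mm across, skirt ends 30 mm below here, 90 g, rests on the inner flange with 2.5 mm side play. Clear of the knob when 43 mm above inner_knob.
- block: Green parking block, fixed, 120 by 160 by 12 mm, origin on the bench under the parked lids' axis. An aluminium collar on it carries the nested lids, flange underside 42 mm above the bench. The lever's pivot stands 75 mm from the origin along the block's +y; shut, the lever's tail and grip point along +y.
- tin_mouth (a point): Centre of the mouth of the open steel rivet tin, level with its rim, 75 mm above the bench; z up. The tin is 84 mm across, 78 mm inside, stands loose and weighs about 0.7 kg. Its place and the parking block's are swapped in some starts.
- tape_roll: Bystander, leave alone: white roll of tape lying flat, 90 mm across, 24 mm high, origin under its middle
- spool: Bystander, leave alone: wooden thread spool standing, 30 mm across, 42 mm high, origin under its middle
- awl: Bystander, leave alone: awl lying flat along its x axis, 130 mm long, dark wooden handle
- glue_jar: Bystander, leave alone: amber glass jar with black cap, 60 mm across, 75 mm high, origin under its middle
- stone: Bystander, leave alone: grey burnishing stone, 52 mm across, 18 mm high, origin under its middle
- mallet: Bystander, leave alone: hammer lying flat along its x axis, 240 mm long
- stud_can: Bystander, leave alone: small closed can, 56 mm across, 50 mm high, origin under its middle

How it is judged (in metres and radians):
On the way, in this order (a step that is already met when the one before it is completed fails the run):
1. the clamp lever is swung open (above 1.1 rad) with the lids still parked (value of joint clamp_lever above 1.1 rad and distance of inner_knob from where it was at the start of the episode below 0.02 m), for 0.1 s.
2. both lids, still nested, are lifted together off the parking block by the knob (height (world z) of inner_knob above 0.115 m and contact force between the fingers and inner_lid above 0.3 N and z of outer_collar in the frame of inner_knob between -0.03 and -0.018 m), for 0.1 s.
3. the inner lid is fully home in the tin's mouth, outer lid nested on it, while the knob is still held (z of inner_knob in the frame of tin_mouth between 0.042 and 0.048 m and horizontal distance between inner_knob and tin_mouth below 0.006 m and angle between inner_knob's own z axis and vertical below 0.06 rad and contact force between the fingers and inner_lid above 0.3 N and z of outer_collar in the frame of inner_knob between -0.03 and -0.018 m), for 0.1 s.
4. the knob is let go, both lids staying on the tin (z of inner_knob in the frame of tin_mouth between 0.042 and 0.048 m and horizontal distance between inner_knob and tin_mouth below 0.006 m and angle between inner_knob's own z axis and vertical below 0.06 rad and contact force between the fingers and inner_lid below 0.1 N and z of outer_collar in the frame of inner_knob between -0.03 and -0.018 m), for 0.1 s.
At the end, for the whole second after the job is handed in: Inner lid home on the tin (3 mm in height, 6 mm sideways, 0.06 rad), untouched; outer lid held still and level (0.3 rad) in the fingers, collar 40 mm above mid-knob and 158 mm above the bench, touching nothing else; tin within 30 mm of its start; lever still open (1.0 rad) (z of inner_knob in the frame of tin_mouth between 0.042 and 0.048 m and horizontal distance between inner_knob and tin_mouth below 0.006 m and angle between inner_knob's own z axis and vertical below 0.06 rad and contact force between each of the fingers, outer_lid and inner_lid below 0.1 N and contact force between the fingers and outer_lid above 0.5 N and z of outer_collar in the frame of inner_knob above 0.04 m and height (world z) of outer_collar above 0.158 m and angle between outer_collar's own z axis and vertical below 0.3 rad and linear speed of outer_lid below 0.05 m/s and contact force between outer_lid and tin below 0.1 N and contact force between outer_lid and block below 0.1 N and distance of tin_mouth from where it was at the start of the episode below 0.03 m and value of joint clamp_lever above 1 rad); the arm keeps its last pose, push and grip.
It fails at once if the outer lid comes apart from the inner lid (more than 12 mm) while the inner lid is not home in the tin's mouth, or the inner lid is lifted or tipped by it (z of outer_collar in the frame of inner_knob above -0.013 m and not (z of inner_knob in the frame of tin_mouth between 0.04 and 0.05 m and horizontal distance between inner_knob and tin_mouth below 0.006 m and angle between inner_knob's own z axis and vertical below 0.06 rad)).
It fails at once if the tin is shoved more than 30 mm or tipped (distance of tin_mouth from where it was at the start of the episode above 0.03 m or angle between tin_mouth's own z axis and vertical above 0.25 rad).
It fails at once if a bystander is moved more than 30 mm (distance of any of tape_roll, spool, awl, glue_jar, stone, mallet, stud_can from where it was at the start of the episode above 0.03 m).
It also fails if it takes over 64 s, if anything falls off the work surface, if the arm or the gripper's body presses on something with over 40 N, if the wrist force passes 120 N, or if a joint passes its speed limit or range.

### The arm

A 7-joint arm with a two-finger parallel gripper is mounted at the origin on the work surface. World frame = base frame: x ahead of the robot, y to its left, z up, the work surface at z = 0. Lengths are in mm, angles in rad, forces in N, time in s.
With the tool pointing down it reaches from about 400 to 850 mm from the base axis. Payload 4.5 kg.
Tool frame: the origin (TCP) lies between the finger pads; the fingertips stand robot.tcp_to_tips ahead of it and the grasp point (between the pads) lies 11 mm behind it (robot.tcp_to_tips is the distance from the TCP to the fingertips, in mm); z points along the fingers, y is the line along which they close (so a half turn about z gives the same grasp; the last joint's range is limited). The gripper opens to 85 mm and grips with 20 to 120 N. Pads are 22 mm wide; open, the fingers measure 114 mm over their backs; the gripper's body (76 mm by 85 mm) begins 54 mm behind the grasp point. The pads swing forward as they close: fully open they stand 13 mm farther back than shut.
Start: joints at [-1.283, 0.689, -0.195, 1.565, 0.157, 0.902, -0.215], TCP at [156.906, 605.007, 239.317] pointing down, gripper open.
Joint ranges: [-3.01, 3.01], [-0.46, 2.08], [-1.47, 1.51], [0.13, 2.56], [-1, 4.14], [0.04, 2.09], [-2.66, 2.66]. Speed limits (rad/s): [2.57, 2.57, 3.14, 3.14, 3.14, 3.14, 3.14].

### API

Orientations are given as a rotation vector (axis times angle).
In Python, from station import robot gives the robot as it stands.
- The arm moves only by the tool move_arm, never from a script. Its argument "moves" is a list of rows, each a list of 7 numbers: the opening, from 0 (shut) to 1 (fully open), then the shift along the tool's x, y, z in mm, then the turn, a rotation vector about the tool's x, y, z in degrees. In form: [[jaw, x, y, z, rx, ry, rz], ...]. A call has exactly 5 rows; each row shifts and turns the commanded pose from where the row before left it, along the tool's axes as they then stand; what a row does not reach is not made up. A row lasts 1/8 s, in which the tool goes at most 62.5 mm and 10.7 degrees, less where a joint would pass 70% of its speed; a pose out of reach is approached as far as the arm can. A call with a gripper value outside its range is refused whole. The fingers move at their own pace and stop on an object; "force" is the grip in N (left out, the last holds). Time passes only in rows, so rows that do not move let the fingers close, or fill a call up. It gives the time, the measured TCP pose, the force, the opening and the grip force at its end, in the units of the state.
- robot.get_state(): the state, without advancing time (a new reading comes with each control period).
- robot.capture(name): name is "scene" or "side" or "wrist"; returns the picture (480x640x3 uint8, blue, green, red); there is no depth.
- robot.get_calibration(name): a dict with "fovy" (degrees; the focal length in pixels is half the picture's height over the tangent of half this angle, whatever the lens; pixels are square), "cx", "cy" (the principal point, pixels), "k1" (the pictures are not rectified: a ray, as slopes to the right and down, at radius r is drawn at 1 + k1 r^2 times it, then the intrinsics apply), "rvec" (rotation vector, rad) and "tvec" (3), from world to camera coordinates, as OpenCV has them. Camera axes: x right, y down, z forward; pixel columns grow to the right and rows downward; lengths in mm; the calibration is good to about 2 mm. A picture is of the moment at which its call begins: read the wrist's pose just before it. get_calibration takes no time and is no camera call; for the wrist camera it gives the pose at the moment of the call.
- robot.job_done(): hands the job in; it is judged then, once.
The state is a dict: "time_s": time; "qpos": joint angles; "joint_velocities": joint speeds; "joint_efforts": joint torques, N m; "tool_pos": TCP position; "tcp_rot": TCP orientation; "ft_force": force on the tool from outside, world axes, zero at the start; "torque": the same for the moment, N m; "finger_gap": finger opening in mm; "finger_force": force on a finger pad.
Only numpy, scipy, OpenCV 4.12 (cv2) and the standard library are available. Lean on these libraries where they do the work, as an engineer would, in place of code of your own. Each camera call takes 0.05 s, during which the arm holds its last target. There are 200 camera calls.

## Working session

There is one attempt and no reset: what is moved stays moved. The work goes in short steps, Python scripts to look and compute and a tool call to move; the robot and the scene stay as the last step left them, time stands still between calls to the robot, and variables do not carry over. Pictures are saved under pics/ and viewed, at most 10 in all, crops included, and the job is handed in when it is done.

Besides the shell and the picture viewer there is one more tool, called after "Call:" as name([rows], argument=value, ...), one row to a line, values as JSON. move_arm: Moves the arm, as the interface text tells. Its arguments: {"type":"object","properties":{"moves":{"type":"array"},"force":{"type":"number"}},"required":["moves"]}

```bash
mkdir -p pics; ls
python3 - <<'E'
from station import robot
import cv2,numpy as np
s=robot.get_state();print(s, robot.tcp_to_tips)
for n in("scene","side"):
    im=robot.capture(n);cv2.imwrite(f"pics/{n}0.png",im);print(n,robot.get_calibration(n))
E
```

```text
pics
{'time_s': 0.0, 'qpos': array([-1.28322495,  0.6900423 , -0.19452477,  1.56639627,  0.15728044,
        0.90251629, -0.21508821]), 'joint_velocities': array([ 2.21976108e-03, -1.50275479e-04, -3.83346532e-05,  1.62534239e-03,
        3.87742709e-04, -3.80794676e-04, -9.15769814e-04]), 'joint_efforts': array([ 4.95185104e-04, -5.39624906e+01, -1.26668919e+00, -1.58538061e+01,
        9.00949293e-03,  9.56898410e-03,  1.11618021e-05]), 'tool_pos': array([156.78112642, 604.31907452, 238.43401801]), 'tcp_rot': array([-3.97383761e-01, -3.11622595e+00,  3.08927905e-03]), 'ft_force': array([-0.07296358, -0.59132918, -0.08443679]), 'torque': array([ 0.05660067,  0.01794598, -0.02417316]), 'finger_force': 0.0, 'finger_gap': 85.05839811539718} 8.0
scene {'fovy': 45.74990430008735, 'cx': 317.1972370776459, 'cy': 240.32350442991498, 'k1': -0.1457499889014111, 'rvec': array([ 0.86558475,  2.50699314, -1.09357128]), 'tvec': array([ 441.40067195, -177.19448037, 1541.95649294])}
side {'fovy': 42.77064343764124, 'cx': 313.21501846292637, 'cy': 245.36827686952262, 'k1': 0.026847652743362937, 'rvec': array([ 2.34131279, -0.63783228,  0.26526205]), 'tvec': array([-506.6576218 ,  242.81538178, 1480.19558875])}
```

View pics/scene0.png

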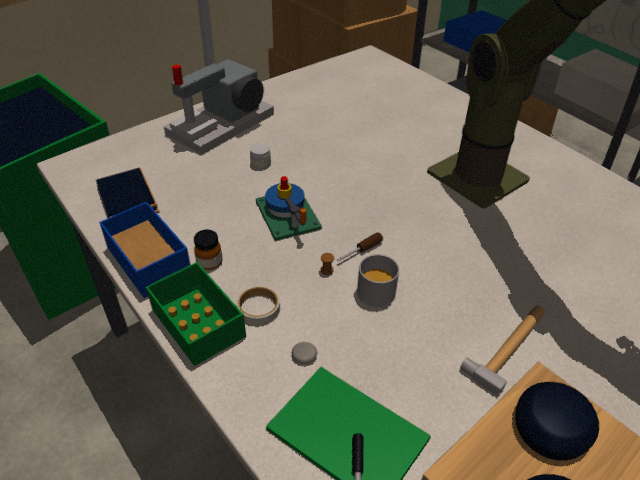

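View pics/side0.png

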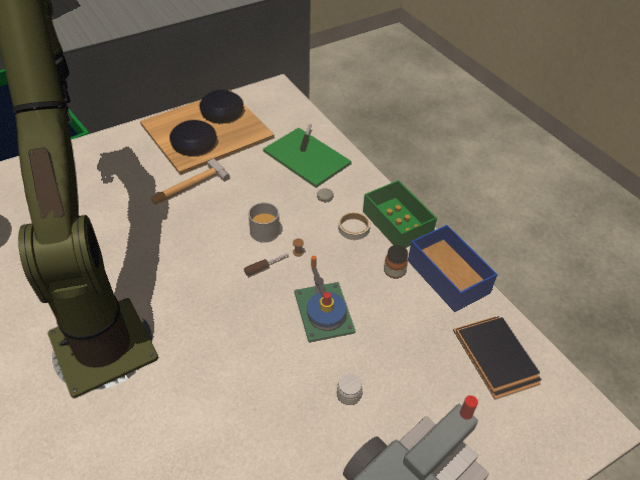

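The scene view shows the knob at (284,181), lever grip at (303,215) and tin rim centred near (378,268). The side view shows the knob at (327,297), grip at (314,261) and tin rim near (264,213). The bench between and around the parts is open.

```bash
cat > h.py <<'E'
import numpy as np,cv2
from station import robot
def cam(n):
    c=robot.get_calibration(n);f=240/np.tan(np.radians(c['fovy']/2))
    R=cv2.Rodrigues(np.array(c['rvec']))[0];t=np.array(c['tvec']);return dict(f=f,c=(c['cx'],c['cy']),k=c['k1'],R=R,t=t)
def ray(C,uv):
    d=(np.array(uv,float)-C['c'])/C['f'];p=d.copy()
    for _ in range(20):p=d/(1+C['k']*(p@p))
    v=C['R'].T@np.array([p[0],p[1],1]);return -C['R'].T@C['t'],v/np.linalg.norm(v)
def plane(C,uv,z):
    o,v=ray(C,uv);return o+v*(z-o[2])/v[2]
def proj(C,P):
    q=C['R']@np.array(P,float)+C['t'];p=q[:2]/q[2];return p*(1+C['k']*(p@p))*C['f']+C['c']
def tri(a,b):
    (o1,v1),(o2,v2)=a,b
    s=np.linalg.lstsq(np.c_[v1,-v2],o2-o1,rcond=None)[0]
    p,q=o1+s[0]*v1,o2+s[1]*v2;return (p+q)/2,np.linalg.norm(p-q)
def blob(im,lo,hi,near,rad,close=0):
    h=cv2.cvtColor(im,cv2.COLOR_BGR2HSV)
    m=cv2.inRange(h,np.array(lo),np.array(hi))
    if lo[0]==0 and hi[0]<8:m|=cv2.inRange(h,np.array([173,lo[1],lo[2]]),np.array([180,255,255]))
    k=np.zeros_like(m);cv2.circle(k,tuple(int(x) for x in near),rad,255,-1);m&=k
    if close: m=cv2.morphologyEx(m,cv2.MORPH_CLOSE,np.ones((close,close)))
    n,l,st,ce=cv2.connectedComponentsWithStats(m)
    if n<2:return None
    i=1+np.argmax(st[1:,4]);return ce[i],st[i],(l==i).astype(np.uint8)
E
python3 - <<'E'
from h import *
A,B=cam("scene"),cam("side");a=cv2.imread("pics/scene0.png");b=cv2.imread("pics/side0.png")
for n,lo,hi,pa,pb,r in [("knob",(0,150,80),(6,255,255),(284,181),(327,297),12),("grip",(7,150,80),(16,255,255),(303,215),(314,261),12),("collar",(17,140,80),(32,255,255),(284,190),(327,301),14)]:
    x=blob(a,lo,hi,pa,r);y=blob(b,lo,hi,pb,r)
    if x is None or y is None:print(n,x is None,y is None);continue
    print(n,x[0],x[1],y[0],y[1],tri(ray(A,x[0]),ray(B,y[0])))
print(plane(A,(378,268),75),plane(B,(264,213),75), tri(ray(A,(378,268)),ray(B,(264,213))))
for n,pa,pb,z in[("spool",(327,256),(298,242),42),("jar",(206,237),(397,253),75),("tape",(259,300),(354,222),24),("stud",(260,150),(349,382),50),("awlh",(370,242),(258,267),10)]:print(n,plane(A,pa,z)[:2],plane(B,pb,z)[:2])
cv2.imwrite("pics/crop.png",np.hstack([cv2.resize(a[160:310,240:415],None,fx=2.2,fy=2.2),cv2.resize(b[190:340,230:405],None,fx=2.2,fy=2.2)]))
E
```

```text
knob [283.69230769 178.11538462] [281 176   7   5  26] [326.5862069  294.93103448] [324 293   6   5  29] (array([ 505.44356484, -202.40145525,   99.06420603]), np.float64(1.0447723354840175))
grip [302.68181818 210.13636364] [300 208   6   5  22] [313.4 257.4] [312 256   4   4  15] (array([540.16733475, -82.12219394,  96.02218947]), np.float64(0.5361837880754864))
collar [284.24528302 189.0754717 ] [278 184  13  14  53] [325.85   304.8375] [320 297  14  15  80] (array([ 503.24101431, -204.80750516,   63.56243881]), np.float64(1.1630625908485661))
[515.28029258 141.24391054  75.        ] [514.61994633 139.97640462  75.        ] (array([514.85065392, 140.71013893,  74.2804414 ]), np.float64(0.21591022298756732))
spool [554.26454731  23.16310625] [556.73139758  25.88886381]
jar [ 747.99961678 -159.07898588] [ 745.54762073 -162.44439952]
tape [735.68132643  24.25684351] [740.50443889  27.12918192]
stud [ 443.90848297 -400.86990241] [ 441.504421   -403.33898973]
awlh [424.15894548  23.28065269] [433.46500831  26.28434421]
```

View pics/crop.png

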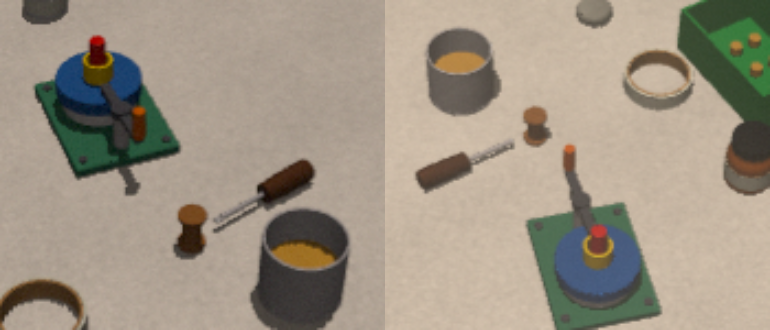

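The knob is at about (505,-203), the grip at (540,-82), the tin at (515,141), and the lever is nearly shut. Moving towards the lever.

Call:
move_arm([
  [0.5,-39,-40.5,0,0,0,0],
  [0.5,-39,-40.5,0,0,0,0],
  [0.5,-39,-40.5,0,0,0,0],
  [0.5,-39,-40.5,0,0,0,0],
  [0.5,-39,-40.5,0,0,0,0],
])

```text
time_s: 0.72
tool_pos: [295.5, 358.2, 239.1]
tcp_rot: [0.397, 3.116, -0.0]
ft_force: [0.8, -0.7, 0.8]
finger_gap: 42.8
finger_force: 0.0
```

Call:
move_arm([
  [0.5,-39,-40.5,0,0,0,0],
  [0.5,-39,-40.5,0,0,0,0],
  [0.5,-39,-40.5,0,0,0,0],
  [0.5,-39,-40.5,0,0,0,0],
  [0.5,0,0,0,0,0,0],
])

```text
time_s: 1.35
tool_pos: [406.9, 158.8, 238.9]
tcp_rot: [0.414, 3.114, -0.004]
ft_force: [-0.2, -0.1, -0.3]
finger_gap: 42.7
finger_force: 0.0
```

Run:
```python
from h import *
s=robot.get_state();print(s['qpos'].round(2),s['tool_pos'].round(1),s['tcp_rot'].round(3))
C=cam("wrist");print(C['f'],-C['R'].T@C['t'],C['R'][2])
A=cam("side")
P=[plane(A,p,12)[:2] for p in[(295.9,288.6),(339.1,283.6),(354.1,334.5),(308.2,344.5)]];print(np.round(P))
d=P[0]-P[3]+P[1]-P[2];print("block yaw(+y dir)",np.degrees(np.arctan2(d[1],d[0])),np.mean(P,0))
```

```text
[-0.3   0.46 -0.26  2.1   0.21  0.6   0.6 ] [406.9 158.8 238.9] [ 0.414  3.114 -0.004]
330.8100971716098 [326.68390038 181.86918    372.45836725] [ 0.31328478 -0.08759083 -0.94561117]
[[ 484.  -89.]
 [ 590. -132.]
 [ 537. -284.]
 [ 425. -252.]]
block yaw(+y dir) 70.40761492767435 [ 509.09791023 -189.31299689]
```

Call:
move_arm([
  [0.5,-38,-40,0,0,0,0],
  [0.5,-38,-40,0,0,0,0],
  [0.5,-38,-40,0,0,0,0],
  [0.5,-38,-40,0,0,0,0],
  [0.5,-38,-38,0,0,0,0],
])

```text
time_s: 1.98
tool_pos: [540.0, -75.7, 239.1]
tcp_rot: [-0.396, -3.116, -0.001]
ft_force: [1.1, 0.3, 0.1]
finger_gap: 42.5
finger_force: 0.0
```

Call:
move_arm([
  [0.5,0,0,10,0,0,10.6],
  [0.5,0,0,10,0,0,10.6],
  [0.5,0,0,10,0,0,10.6],
  [0.5,0,0,10,0,0,10.6],
  [0.5,0,0,10,0,0,10.6],
])

```text
time_s: 2.6
tool_pos: [539.3, -73.8, 188.7]
tcp_rot: [-1.752, -2.607, -0.001]
ft_force: [-0.1, 0.5, -0.6]
finger_gap: 42.6
finger_force: 0.0
```

Run:
```python
from h import *
s=robot.get_state();print(s['qpos'].round(2),s['tool_pos'].round(1),s['tcp_rot'].round(3))
C=cam("wrist");im=robot.capture("wrist");cv2.imwrite("pics/w1.png",im)
for n,P in [("grip",(540,-82,97)),("knob",(505,-203,100)),("tcp",s['tool_pos'])]:print(n,proj(C,P))
```

```text
[ 0.05  0.65 -0.    1.87  0.    0.62  0.44] [539.3 -73.8 188.7] [-1.752e+00 -2.607e+00 -1.000e-03]
grip [316.59538388 254.47635127]
knob [223.14825055 365.79548624]
tcp [319.29311734 313.32887627]
```

View pics/w1.png

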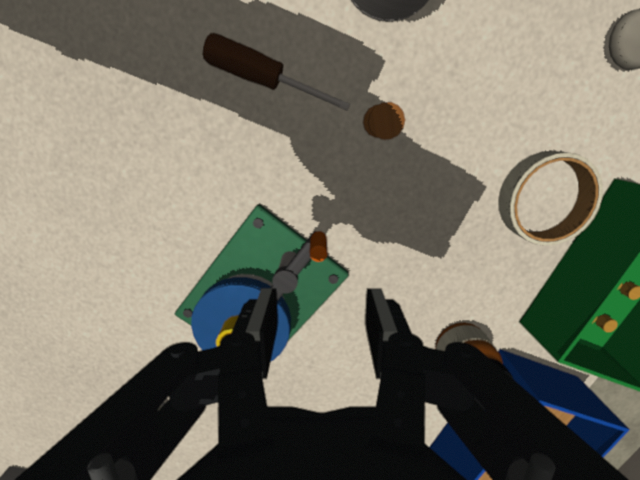

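The wrist view shows the pin from about (317,232) to (318,261), just ahead of the open fingers, with its dark top end uppermost. The lids are at lower left, partly hidden by a finger.

Run:
```python
from h import *
C=cam("wrist");im=cv2.imread("pics/w1.png");s=robot.get_state()
c,st,m=blob(im,(3,120,40),(18,255,255),(317,246),22);print(c,st)
g=plane(C,c,79);print(g, proj(C,[*g[:2],97]),proj(C,[*g[:2],61]))
R=cv2.Rodrigues(s['tcp_rot'])[0];print("yaw y",np.degrees(np.arctan2(R[1,1],R[0,1])),"tool delta to z75",R.T@(np.array([g[0],g[1],75])-s['tool_pos']))
```

```text
[317.82119205 246.53200883] [310 231  18  31 453]
[539.74046922 -81.59487379  79.        ] [317.54107336 255.26583502] [318.06693575 238.87437358]
yaw y 21.936079688682714 tool delta to z75 [ -8.12024215  -1.69584396 112.52920982]
```

Call:
move_arm([
  [0.5,-8,-2,20,0,0,0],
  [0.5,0,0,40,0,0,0],
  [0.5,0,0,40,0,0,0],
  [0.5,0,0,12,0,0,0],
  [0.5,0,0,0,0,0,0],
])

```text
time_s: 3.28
tool_pos: [540.5, -82.8, 77.2]
tcp_rot: [-1.743, -2.612, 0.0]
ft_force: [0.5, -0.2, 0.7]
finger_gap: 42.9
finger_force: 0.0
```

Call:
move_arm([
  [0.1,0,0,0,0,0,0],
  [0,0,0,0,0,0,0],
  [0,0,0,0,0,0,0],
  [0,0,0,0,0,0,0],
  [0,0,0,0,0,0,0],
], force=20)

```text
time_s: 3.9
tool_pos: [541.5, -83.6, 78.6]
tcp_rot: [1.745, 2.61, 0.002]
ft_force: [-0.2, 0.9, 7.2]
finger_gap: 13.3
finger_force: 20.7
```

Call:
move_arm([
  [0,3.2,-5.4,-3,0,0,0],
  [0,2.5,-5.8,0,0,0,0],
  [0,1.7,-6,0,0,0,0],
  [0,1,-6.2,0,0,0,0],
  [0,0.2,-6.3,0,0,0,0],
])

```text
time_s: 4.53
tool_pos: [509.9, -83.1, 79.9]
tcp_rot: [-1.739, -2.613, -0.006]
ft_force: [3.2, 9.7, -7.9]
finger_gap: 13.1
finger_force: 20.7
```

Call:
move_arm([
  [0,-0.6,-6.3,0,0,0,0],
  [0,-1.4,-6.1,0,0,0,0],
  [0,-2.2,-5.9,0,0,0,0],
  [0,-2.9,-5.6,0,0,0,0],
  [0,-3.5,-5.2,0,0,0,0],
])

```text
time_s: 5.15
tool_pos: [486.6, -107.0, 80.2]
tcp_rot: [-1.744, -2.612, -0.001]
ft_force: [1.9, 4.8, -6.5]
finger_gap: 13.5
finger_force: 20.5
```

Call:
move_arm([
  [0.45,0,0,0,0,0,0],
  [0.5,0,0,0,0,0,0],
  [0.5,0,0,-40,0,0,0],
  [0.5,0,0,-40,0,0,0],
  [0.5,0,0,-30,0,0,0],
])

```text
time_s: 5.78
tool_pos: [487.1, -108.5, 192.2]
tcp_rot: [1.747, 2.609, -0.0]
ft_force: [0.2, 0.2, -0.3]
finger_gap: 42.7
finger_force: 0.0
```

Call:
move_arm([
  [0.5,-48,-10,0,0,0,0],
  [0.5,-48,-9,0,0,0,0],
  [0.5,0,0,0,0,0,0],
  [0.5,0,0,0,0,0,0],
  [0.5,0,0,0,0,0,0],
])

```text
time_s: 6.4
tool_pos: [505.9, -202.3, 190.2]
tcp_rot: [-1.743, -2.612, -0.001]
ft_force: [0.2, -0.6, -0.0]
finger_gap: 42.9
finger_force: 0.0
```

Run:
```python
from h import *
s=robot.get_state();C=cam("wrist");im=robot.capture("wrist");cv2.imwrite("pics/w2.png",im)
print(s['qpos'].round(2),s['tool_pos'].round(1))
u=proj(C,(505,-203,100));print("pred",u,"tcp",proj(C,s['tool_pos']))
R=cv2.Rodrigues(s['tcp_rot'])[0]
for n,lo,hi,z in[("knob",(0,150,60),(6,255,255),None),("collar",(17,120,60),(34,255,255),74)]:
    b=blob(im,lo,hi,u,60)
    if b is None: print(n,None);continue
    c,st,m=b;print(n,c,st)
    if n=="knob":
        g=plane(C,c,90);print(g,R.T@(g-s['tool_pos']),[proj(C,[*g[:2],z]).round(0) for z in(74,100)])
```

```text
[ 0.32  0.65 -0.04  1.86  0.04  0.63  0.65] [ 505.9 -202.3  190.2]
pred [318.39991527 245.52951053] tcp [319.26827671 313.32119123]
knob [321.26229508 239.1557377 ] [311 218  22  36 488]
[ 506.40030528 -200.96618928   90.        ] [  0.96832593   0.98909916 100.24792191] [array([321., 232.]), array([321., 244.])]
collar [321.09323308 223.06917293] [301 207  41  41 665]
```

View pics/w2.png

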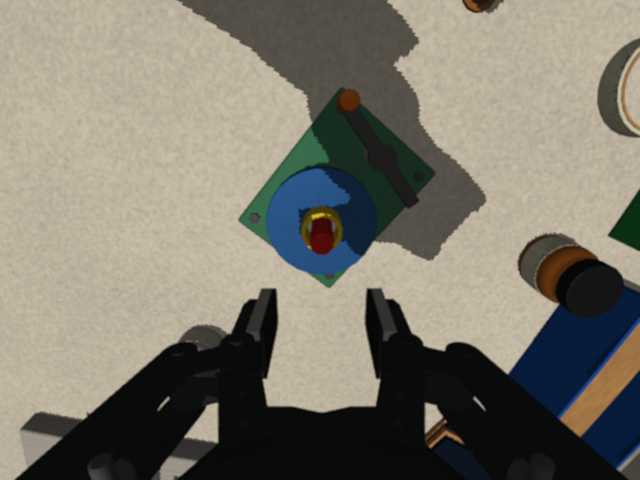

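The view shows the lever swung wide, its nose clear of the blue lid. The knob top is at about (321,244), with the collar around it at (321,223). Descending onto the knob.

Call:
move_arm([
  [0.5,1,1,30,0,0,0],
  [0.5,0,0,40,0,0,0],
  [0.5,0,0,25,0,0,0],
  [0.5,0,0,8,0,0,0],
  [0.5,0,0,0,0,0,0],
])

```text
time_s: 7.08
tool_pos: [506.8, -201.9, 87.4]
tcp_rot: [-1.745, -2.612, -0.0]
ft_force: [0.4, -0.4, -0.4]
finger_gap: 42.5
finger_force: 0.0
```

Call:
move_arm([
  [0.2,0,0,0,0,0,0],
  [0,0,0,0,0,0,0],
  [0,0,0,0,0,0,0],
  [0,0,0,0,0,0,0],
  [0,0,0,0,0,0,0],
], force=40)

```text
time_s: 7.7
tool_pos: [507.4, -202.7, 88.5]
tcp_rot: [1.745, 2.61, 0.001]
ft_force: [0.0, 0.4, 6.9]
finger_gap: 16.3
finger_force: 39.1
```

Call:
move_arm([
  [0,0,0,0,0,0,0],
  [0,0,0,-5,0,0,0],
  [0,0,0,-8,0,0,0],
  [0,0,0,-15,0,0,0],
  [0,0,0,-20,0,0,0],
], force=60)

```text
time_s: 8.32
tool_pos: [506.4, -202.4, 136.2]
tcp_rot: [-1.746, -2.611, 0.0]
ft_force: [0.6, -0.3, -2.1]
finger_gap: 15.6
finger_force: 58.6
```

Call:
move_arm([
  [0,0,0,-20,0,0,0],
  [0,0,0,-20,0,0,0],
  [0,0,0,-15,0,0,0],
  [0,0,0,-8,0,0,0],
  [0,0,0,0,0,0,0],
])

```text
time_s: 8.95
tool_pos: [506.8, -202.5, 198.7]
tcp_rot: [1.746, 2.611, 0.0]
ft_force: [-0.5, 0.6, -1.3]
finger_gap: 15.8
finger_force: 58.5
```

Run:
```python
from h import *
s=robot.get_state();C=cam("wrist");im=robot.capture("wrist");cv2.imwrite("pics/w3.png",im)
print(s['qpos'].round(2),s['tool_pos'].round(1),s['ft_force'].round(1),s['finger_gap'])
R=cv2.Rodrigues(s['tcp_rot'])[0];print(R.round(3))
d=np.array([514.9,140.7,s['tool_pos'][2]])-s['tool_pos'];print("to tin",R.T@d)
```

```text
[ 0.32  0.64 -0.05  1.85  0.04  0.65  0.64] [ 506.8 -202.5  198.7] [-0.5  0.6 -1.3] 15.833774826646524
[[-0.382  0.924  0.001]
 [ 0.924  0.382 -0.   ]
 [-0.     0.001 -1.   ]]
to tin [ 3.14124558e+02  1.38578905e+02 -5.83992250e-02]
```

View pics/w3.png

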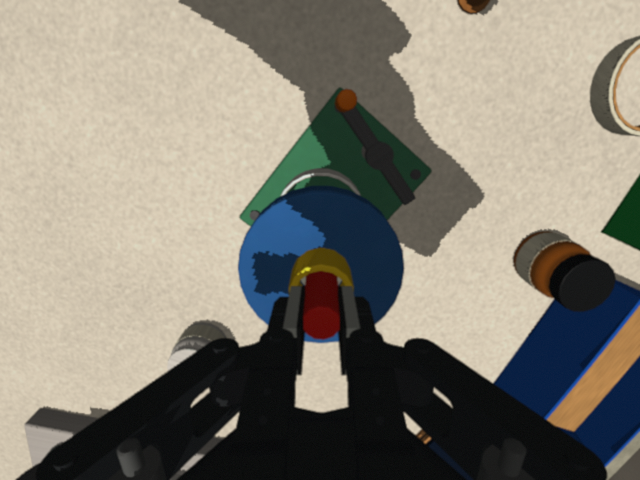

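Both lids hang nested and level from the knob, with the blue disc centred near (320,265). The block's aluminium collar at (320,180) is empty. Moving to a stand-off where the tin is visible.

Call:
move_arm([
  [0,15,10,0,0,0,0],
  [0,40,27,0,0,0,0],
  [0,45,31,0,0,0,0],
  [0,45,31,0,0,0,0],
  [0,34,23,0,0,0,0],
])

```text
time_s: 9.62
tool_pos: [550.8, 14.5, 197.6]
tcp_rot: [-1.74, -2.613, -0.002]
ft_force: [0.6, -0.4, -1.9]
finger_gap: 15.8
finger_force: 58.6
```

Call:
move_arm([
  [0,15,10,0,0,0,0],
  [0,10,7,0,0,0,0],
  [0,0,0,0,0,0,0],
  [0,0,0,0,0,0,0],
  [0,0,0,0,0,0,0],
])

```text
time_s: 10.25
tool_pos: [557.0, 37.5, 198.3]
tcp_rot: [1.749, 2.609, -0.001]
ft_force: [0.1, -0.2, -2.3]
finger_gap: 15.3
finger_force: 58.6
```

Run:
```python
from h import *
s=robot.get_state();C=cam("wrist");im=robot.capture("wrist");cv2.imwrite("pics/w4.png",im)
print(s['qpos'].round(2),s['tool_pos'].round(1),s['ft_force'].round(1),s['finger_gap'])
print("tin pred",proj(C,(514.9,140.7,75)))
```

```text
[-0.15  0.65  0.01  1.82 -0.01  0.67  0.25] [557.   37.5 198.3] [ 0.1 -0.2 -2.3] 15.335601875091116
tin pred [320.28964091  82.48243305]
```

View pics/w4.png

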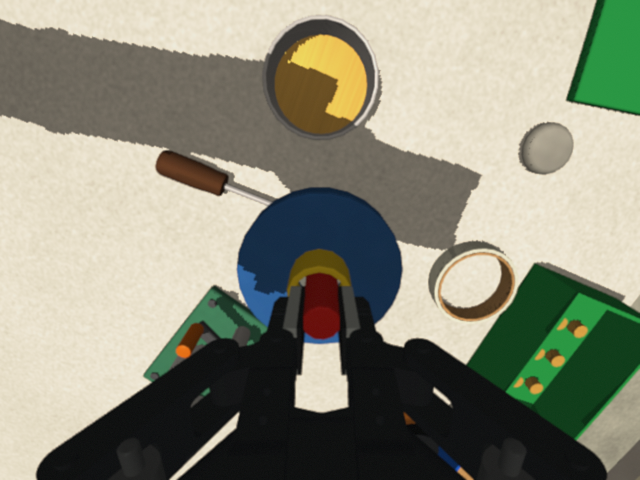

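The tin rim is at the top of the frame, spanning about x 264–380 and y 15–139, centred near (321,77). The lids hang level below it, with the knob between the pads at (321,305).

Run:
```python
from h import *
s=robot.get_state();C=cam("wrist");im=cv2.imread("pics/w4.png");T=s['tool_pos'];R=cv2.Rodrigues(s['tcp_rot'])[0]
g=cv2.GaussianBlur(im,(3,3),0).astype(float)
def circ(P):
    A=np.c_[2*P,np.ones(len(P))];w=np.ones(len(P),bool)
    for _ in range(6):
        x=np.linalg.lstsq(A[w],(P[w]**2).sum(1),rcond=None)[0];r=np.sqrt(x[2]+x[:2]@x[:2])
        e=np.hypot(*(P-x[:2]).T)-r;w=abs(e)<max(0.6,1.5*np.median(abs(e)))
    return x[:2],r,w.sum(),e[w].std()
# rim: brightest thin ridge along rays cast from the predicted centre, points on the z=75 plane
gr=g.mean(2);c0=np.array([515.,140.7])
inn,out=[],[]
for a in np.radians(np.arange(0,360,4)):
    rr=np.arange(34,47,.25);u=np.array([proj(C,[*(c0+q*np.array([np.cos(a),np.sin(a)])),75]) for q in rr])
    v=cv2.remap(gr.astype(np.float32),u[:,0].astype(np.float32)[None],u[:,1].astype(np.float32)[None],1)[0]
    d=np.gradient(v);k=(rr>36)&(rr<43);i=np.argmax(np.where(k,d,-9));inn.append(c0+rr[i]*np.array([np.cos(a),np.sin(a)]))
print("tin inner",circ(np.array(inn)))
h=cv2.cvtColor(im,cv2.COLOR_BGR2HSV);m=cv2.inRange(h,(100,120,30),(125,255,255));k=np.zeros_like(m);k[180:280,225:415]=255
n,l,st,ce=cv2.connectedComponentsWithStats(m&k);i=1+np.argmax(st[1:,4]);m=(l==i).astype(np.uint8)
ct=max(cv2.findContours(m,0,1)[0],key=len)[:,0,:].astype(float)
ct=ct[(ct[:,1]<278)&(ct[:,1]>181)&(np.hypot(ct[:,0]-320,(ct[:,1]-265))>60)]
z=T[2]-1.5-25-12
P=np.array([plane(C,p,z)[:2] for p in ct]);c,r,n_,e=circ(P);print("lid",c,r,n_,e,"tool",(R.T@(np.array([*c,z])-T)))
b=blob(im,(0,150,40),(6,255,255),(321,305),45);print(b[:2])
print("knob top pred at tcp:",proj(C,T+[0,0,11.5]),"px/mm x", proj(C,T+R[:,0]+[0,0,11.5]),"y",proj(C,T+R[:,1]+[0,0,11.5]))
```

```text
tin inner (array([514.00156118, 142.69688509]), np.float64(38.67289781528912), np.int64(88), np.float64(0.16404487410243673))
lid [554.87276404  43.13010239] 45.28742174541345 186 0.401126023357797 tool [ 5.74614237e+00 -3.04120688e-03  3.84978299e+01]
(array([320.89134615, 306.28269231]), array([ 303,  274,   37,   65, 2080], dtype=int32))
knob top pred at tcp: [319.11731276 327.78329906] px/mm x [319.11302576 325.81917409] y [321.42512541 327.78374907]
```

Run:
```python
from h import *
for f in("pics/w3.png","pics/w4.png"):
    im=cv2.imread(f);b=blob(im,(0,150,40),(6,255,255),(321,305),45);y=blob(im,(20,120,40),(34,255,255),(321,270),45);print(f,b[1],y[1])
s=robot.get_state();T=s['tool_pos'];c={}
for n in("scene","side"):
    C=cam(n);im=robot.capture(n);u=proj(C,T-[0,0,40]);b=blob(im,(100,110,30),(126,255,255),u,45,3)
    h=cv2.convexHull(cv2.findContours(b[2],0,2)[0][0]);x,y,w,hh=cv2.boundingRect(h)
    ct=h[:,0,:].astype(float)
    print(n,u,b[0],(x,y,w,hh),"pred lid bbox", cv2.boundingRect(np.array([proj(C,T+[48.5*np.cos(a),48.5*np.sin(a),z]) for a in np.arange(0,6.3,.1) for z in(-38.5,-56.5)],np.float32)))
    cv2.imwrite(f"pics/{n}4.png",im)
    r=blob(im,(0,140,50),(6,255,255),proj(C,T),14);print("red",None if r is None else r[1],proj(C,T+[0,0,11.5]),proj(C,T-[0,0,14.5]))
    u=u.astype(int);c[n]=cv2.resize(im[u[1]-50:u[1]+50,u[0]-50:u[0]+50],None,fx=4,fy=4,interpolation=2)
cv2.imwrite("pics/crop4.png",np.hstack([c["scene"],c["side"]]))
```

```text
pics/w3.png [ 303  272   37   67 2117] [ 289  248   64   43 1416]
pics/w4.png [ 303  274   37   65 2080] [ 287  249   64   47 1407]
scene [331.69736814 219.57542001] [331.31809524 224.65238095] (309, 206, 46, 35) pred lid bbox (307, 203, 49, 39)
red [332 200   6  14  22] [332.39229794 199.74720678] [332.03689263 209.90537339]
side [295.66770221 208.64634928] [299.91878173 216.2284264 ] (283, 209, 31, 13) pred lid bbox (276, 195, 39, 32)
red None [295.54707715 194.04696612] [295.60878463 201.5075579 ]
```

View pics/crop4.png

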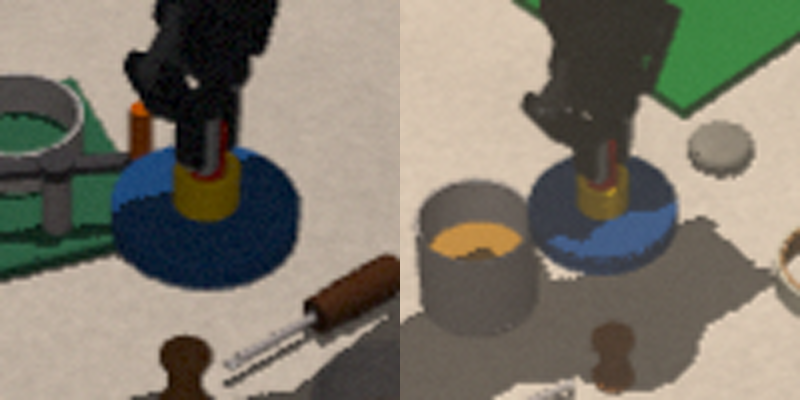

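Both views show the outer lid nested and level under the gripper, and the lever open behind it. Now moving over the tin.

Call:
move_arm([
  [0,21,-0.3,0,0,0,0],
  [0,40,0,0,0,0,0],
  [0,35,0,0,0,0,0],
  [0,15,0,0,0,0,0],
  [0,0,0,0,0,0,0],
])

```text
time_s: 11.02
tool_pos: [514.5, 142.0, 198.4]
tcp_rot: [1.744, 2.613, 0.0]
ft_force: [-0.1, -1.1, -2.6]
finger_gap: 15.6
finger_force: 58.6
```

Call:
move_arm([
  [0,0,0,15,0,0,0],
  [0,0,0,20,0,0,0],
  [0,0,0,15,0,0,0],
  [0,0,0,6,0,0,0],
  [0,0,0,0,0,0,0],
])

```text
time_s: 11.65
tool_pos: [514.5, 141.2, 141.8]
tcp_rot: [-1.747, -2.611, 0.001]
ft_force: [0.1, -0.3, -1.5]
finger_gap: 15.9
finger_force: 58.6
```

Run:
```python
from h import *
s=robot.get_state();T=s['tool_pos'];print(T,s['tcp_rot'],s['ft_force']);R=cv2.Rodrigues(s['tcp_rot'])[0]
print("remaining to (tin - knob offset)",R.T@(np.array([514,142.7,T[2]])-T)-[2.5,.8,0])
c={}
for n in("scene","side"):
    C=cam(n);im=robot.capture(n);u=proj(C,T-[0,0,70]).astype(int)
    c[n]=cv2.resize(im[u[1]-50:u[1]+50,u[0]-50:u[0]+50],None,fx=4,fy=4,interpolation=2)
    b=blob(im,(100,110,20),(126,255,255),proj(C,T-[0,0,45]),40,3);print(n,b[1])
cv2.imwrite("pics/crop5.png",np.hstack([c["scene"],c["side"]]))
```

```text
[514.46223313 141.20222188 141.80385459] [-1.74685138e+00 -2.61068514e+00  1.11973881e-03] [ 0.12555677 -0.31476833 -1.4528805 ]
remaining to (tin - knob offset) [-9.39156486e-01 -6.55895073e-01 -2.32219508e-04]
scene [ 356  243   47   38 1115]
side [253 206  28  13 138]
```

Call:
move_arm([
  [0,-0.5,-0.5,3,0,0,0],
  [0,0,0,3,0,0,0],
  [0,0,0,3,0,0,0],
  [0,0,0,2,0,0,0],
  [0,0,0,0,0,0,0],
])

```text
time_s: 12.38
tool_pos: [514.1, 141.0, 131.1]
tcp_rot: [-1.746, -2.611, 0.0]
ft_force: [-0.4, -0.4, -1.5]
finger_gap: 15.5
finger_force: 58.6
```

Call:
move_arm([
  [0,0,0,2,0,0,0],
  [0,0,0,1,0,0,0],
  [0,0,0,1,0,0,0],
  [0,0,0,1,0,0,0],
  [0,0,0,0,0,0,0],
])

```text
time_s: 13.0
tool_pos: [514.2, 141.0, 126.2]
tcp_rot: [-1.746, -2.611, 0.0]
ft_force: [-0.3, 0.3, -1.9]
finger_gap: 15.7
finger_force: 58.6
```

Call:
move_arm([
  [0,0,0,1,0,0,0],
  [0,0,0,1,0,0,0],
  [0,0,0,1,0,0,0],
  [0,0,0,1,0,0,0],
  [0,0,0,0,0,0,0],
])

```text
time_s: 13.62
tool_pos: [514.2, 141.0, 122.2]
tcp_rot: [-1.746, -2.611, 0.0]
ft_force: [-0.5, 0.6, -1.9]
finger_gap: 15.6
finger_force: 58.6
```

Call:
move_arm([
  [0,0,0,0.5,0,0,0],
  [0,0,0,0.5,0,0,0],
  [0,0,0,0.5,0,0,0],
  [0,0,0,0,0,0,0],
  [0,0,0,0,0,0,0],
])

```text
time_s: 14.25
tool_pos: [514.2, 141.1, 121.5]
tcp_rot: [1.746, 2.611, 0.001]
ft_force: [-1.4, 0.1, 6.5]
finger_gap: 15.9
finger_force: 59.5
```

Call:
move_arm([
  [0,0,0,0.4,0,0,0],
  [0,0,0,0,0,0,0],
  [0,0,0,0,0,0,0],
  [0,0,0,0,0,0,0],
  [0,0,0,0,0,0,0],
], force=30)

```text
time_s: 14.88
tool_pos: [514.2, 141.1, 121.5]
tcp_rot: [1.746, 2.611, 0.001]
ft_force: [-1.6, -0.7, 9.6]
finger_gap: 15.8
finger_force: 59.9
```

Call:
move_arm([
  [0.3,0,0,0,0,0,0],
  [0.55,0,0,0,0,0,0],
  [0.55,0,0,0,0,0,0],
  [0.55,0,0,0,0,0,0],
  [0.55,0,0,0,0,0,0],
])

```text
time_s: 15.5
tool_pos: [514.2, 141.0, 120.3]
tcp_rot: [-1.746, -2.611, 0.0]
ft_force: [0.2, -0.4, 0.3]
finger_gap: 47.2
finger_force: 0.0
```

Run:
```python
from h import *
s=robot.get_state();C=cam("wrist");im=robot.capture("wrist");cv2.imwrite("pics/w5.png",im);T=s['tool_pos']
print(T,s['ft_force'],s['finger_gap'])
print("collar top pred",proj(C,[514,142,107]),"knobtop",proj(C,[514,142,133]),"tips",proj(C,T-[0,0,8]))
```

```text
[514.19620761 141.00836281 120.28775305] [ 0.16827934 -0.39395327  0.2657391 ] 47.16653168944687
collar top pred [319.78711566 297.13511793] knobtop [319.56649901 327.43023254] tips [319.34574885 304.33743371]
```

View pics/w5.png

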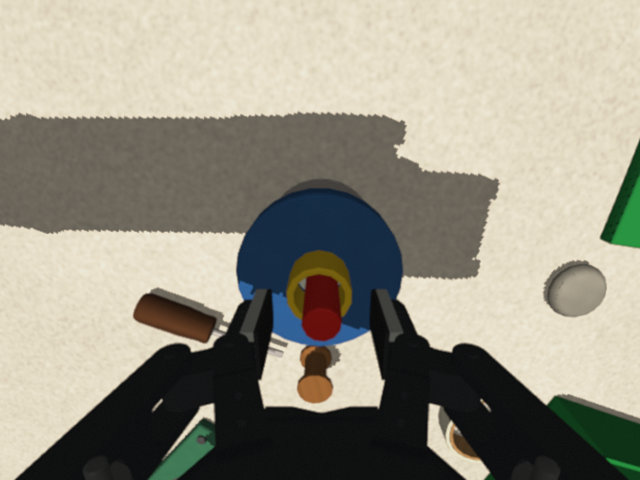

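The lids sit level on the tin, with the knob free at (321,310) and the collar at about (320,285) between the open fingers. Lowering to the collar.

Call:
move_arm([
  [0.55,2,0,8,0,0,0],
  [0.55,0,0,10,0,0,0],
  [0.55,0,0,5,0,0,0],
  [0.55,0,0,2,0,0,0],
  [0.55,0,0,0,0,0,0],
], force=40)

```text
time_s: 16.18
tool_pos: [513.5, 142.8, 95.2]
tcp_rot: [-1.746, -2.611, 0.0]
ft_force: [-0.8, 0.3, -0.2]
finger_gap: 47.1
finger_force: 0.0
```

Call:
move_arm([
  [0.45,0,0,0,0,0,0],
  [0.35,0,0,0,0,0,0],
  [0.2,0,0,0,0,0,0],
  [0.1,0,0,0,0,0,0],
  [0.1,0,0,0,0,0,0],
])

```text
time_s: 16.8
tool_pos: [513.6, 142.9, 95.8]
tcp_rot: [1.746, 2.611, 0.001]
ft_force: [-1.1, -0.2, 5.5]
finger_gap: 33.0
finger_force: 40.2
```

Collar gripped at 33 mm; lifting slowly.

Call:
move_arm([
  [0.1,0,0,-0.5,0,0,0],
  [0.1,0,0,-1,0,0,0],
  [0.1,0,0,-1.5,0,0,0],
  [0.1,0,0,-2,0,0,0],
  [0.1,0,0,0,0,0,0],
])

```text
time_s: 17.42
tool_pos: [513.6, 142.9, 100.5]
tcp_rot: [1.746, 2.611, 0.001]
ft_force: [0.4, -0.3, -0.0]
finger_gap: 33.0
finger_force: 39.7
```

Run:
```python
from h import *
s=robot.get_state();im=robot.capture("wrist");cv2.imwrite("pics/w6.png",im);print(s['ft_force'],s['torque'])
for f in("pics/w5.png","pics/w6.png"):
    i=cv2.imread(f);r=blob(i,(0,150,40),(6,255,255),(321,325),60);y=blob(i,(20,120,40),(34,255,255),(321,285),60);print(r[1],r[0],y[1],y[0])
C=cam("wrist");print(proj(C,[514,142,133]))
```

```text
[ 0.40044981 -0.31675224 -0.03324911] [-0.02113161  0.01784618 -0.03569047]
[ 303  275   38   65 2077] [321.24987963 307.81800674] [ 287  251   65   68 2074] [318.06268081 278.28351013]
[ 299  304   44   74 2695] [321.00296846 340.6025974 ] [ 283  272   77   69 2825] [320.82867257 302.58230088]
[319.16352433 362.86505595]
```

Call:
move_arm([
  [0.1,0,0,-3,0,0,0],
  [0.1,0,0,-4,0,0,0],
  [0.1,0,0,-5,0,0,0],
  [0.1,0,0,-6,0,0,0],
  [0.1,0,0,-6,0,0,0],
])

```text
time_s: 18.1
tool_pos: [513.5, 142.9, 124.9]
tcp_rot: [1.746, 2.611, 0.0]
ft_force: [0.1, -0.3, -0.9]
finger_gap: 32.9
finger_force: 39.8
```

Call:
move_arm([
  [0.1,0,0,-10,0,0,0],
  [0.1,0,0,-15,0,0,0],
  [0.1,0,0,-15,0,0,0],
  [0.1,0,0,-12,0,0,0],
  [0.1,0,0,-6,0,0,0],
])

```text
time_s: 18.73
tool_pos: [513.8, 142.9, 183.5]
tcp_rot: [1.746, 2.611, 0.002]
ft_force: [-0.4, -0.2, -0.9]
finger_gap: 32.8
finger_force: 39.8
```

Call:
move_arm([
  [0.1,0,0,-3,0,0,0],
  [0.1,0,0,0,0,0,0],
  [0.1,0,0,0,0,0,0],
  [0.1,0,0,0,0,0,0],
  [0.1,0,0,0,0,0,0],
])

```text
time_s: 19.35
tool_pos: [513.3, 142.8, 185.2]
tcp_rot: [-1.746, -2.611, 0.0]
ft_force: [0.6, 0.1, -1.1]
finger_gap: 32.9
finger_force: 39.8
```

Run:
```python
from h import *
s=robot.get_state();T=s['tool_pos'];print(T,s['ft_force'],s['finger_gap'],s['finger_force']);c=[]
for n in("scene","side"):
    C=cam(n);im=robot.capture(n);u=proj(C,[514,142,120]).astype(int)
    c.append(cv2.resize(im[u[1]-50:u[1]+50,u[0]-50:u[0]+50],None,fx=4,fy=4,interpolation=2))
cv2.imwrite("pics/fin.png",np.hstack(c))
```

```text
[513.34437456 142.79555315 185.17997318] [ 0.63548304  0.13913554 -1.13553259] 32.89191938027766 39.77012590505183
```

View pics/fin.png

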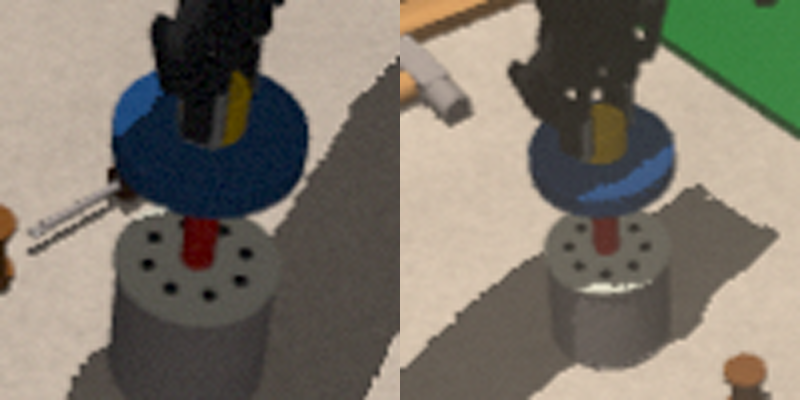

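Both views show the inner lid flat on the tin with its red knob upright, and the blue lid held level well above it. Handing in.

```bash
python3 -c "
from station import robot
print(robot.job_done())"
```

```text
the job is handed in; nothing more can be done
None
```

The job is handed in (no verdict came back): the lever is swung wide open, the inner lid is seated in the tin, and the arm is holding the outer lid level about 185 mm above the bench, well clear of the red knob.

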